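# Weigh a glaze jar, lay it on the jar mill and arm the mill

## Robot

A 6-joint arm with a two-finger parallel gripper is mounted at the origin on the work surface. World frame = base frame: x ahead of the robot, y to its left, z up, the work surface at z = 0. Lengths are in m, angles in rad, forces in N, time in s.
With the tool pointing down it reaches from about 0.325 to 0.875 m from the base axis. Payload 4.4 kg.
Tool frame: the origin (TCP) lies on the front face of the gripper's body, between the roots of the fingers; the fingertips stand 73 mm ahead of it and the grasp point (between the pads) lies 54 mm ahead of it; z points along the fingers, y is the line along which they close (so a half turn about z gives the same grasp; the last joint's range is limited). The gripper opens to 85 mm and grips with 20 to 120 N. Pads are 22 mm wide; open, the fingers measure 114 mm over their backs; the gripper's body (76 mm by 85 mm) begins 54 mm behind the grasp point. The pads swing forward as they close: fully open they stand 13 mm farther back than shut.
Start: joints at [1.149, 0.207, 1.542, -0, 1.393, -0.15], TCP at [0.154, 0.554, 0.304] pointing down, gripper open.
Joint ranges: [-2.73, 2.73], [-0.86, 2.22], [0.23, 2.46], [-1.11, 4.25], [0.08, 2.63], [-2.82, 2.82]. Speed limits (rad/s): [2.79, 2.79, 3.14, 3.14, 3.14, 3.14].

## Interface

Orientations are given as a rotation vector (axis times angle).
In Python, from plant import sensors, optics, job gives the robot as it stands.
- The arm moves only by the tool apply_moves, never from a script. Its arguments are lists of equal length, an entry for each row: "offset": the shift along the tool's x, y, z in cm, a list of three; "roll": the turn about the tool's z in degrees; "grip": the gripper command: -1 is fully open, 1 is shut, values between are in proportion. A call has 1 to 5 rows; each row is the pose to reach, as a shift and turn from the pose commanded when the call began, along the tool's axes at that moment; what a row does not reach only later rows make up. A row lasts 1/10 s, in which the tool goes at most 50 mm and 8.59 degrees, less where a joint would pass 70% of its speed; a pose out of reach is approached as far as the arm can. A call with a gripper value outside its range is refused whole. The fingers move at their own pace and stop on an object; the grip force is fixed at half the most. Time passes only in rows, so rows that repeat a pose let the fingers close. It gives the time, the measured TCP pose, the force, the opening and the grip force at its end, in the units of the state.
- sensors.sense(): the state, without advancing time (a new reading comes with each control period).
- optics.get_image(name): name is "side" or "top" or "wrist"; returns a dict with "color" (400x640x3 uint8, red, green, blue), "depth" (400x640 float32, m along the optical axis (not along the pixel's ray), 0 where there is no reading), "vfov" (degrees; the focal length in pixels is half the picture's height over the tangent of half this angle, whatever the lens; pixels are square), "cx", "cy" (the principal point, pixels), "xyz" and "orientation" of the camera in the world; the wrist camera has in their place "mount" (4x4, takes a point from camera to tool coordinates, whose origin is the TCP and whose axes are the flange's). Camera axes: x right, y up, looking along -z (the intrinsics and any distortion apply to the point x, -y, -z); pixel columns grow to the right and rows downward; lengths in m; the calibration is good to about 2 mm. A picture is of the moment at which its call begins: read the wrist's pose just before it.
- job.sign_off(): hands the job in; it is judged then, once.
The state is a dict: "t": time; "q": joint angles; "joint_vel": joint speeds; "effort": joint torques, N m; "tool_pos": TCP position; "tcp_rot": TCP orientation; "ft_force": force on the tool from outside, world axes, zero at the start; "moment": the same for the moment, N m; "gripper_width": finger opening in m; "grip_force": force on a finger pad.
Only numpy, scipy, OpenCV 4.12 (cv2) and the standard library are available. Lean on these libraries where they do the work, as an engineer would, in place of code of your own. Each camera call takes 0.05 s, during which the arm holds its last target. There are 200 camera calls.

## Task

Get the blue-capped jar ready for milling: take it out of the crate and stand it upright on the bench scale, letting go of it so that it can be weighed. Then take it again and lay it gently in the sloping roller cradle of the jar mill, base down against the foot plate and cap at the high end, and let go. Finally lift the red sprung guard on the grey control box, flip the toggle beneath it away from the guard's lip, and let the guard drop shut again; leave the other jars and the pots on the table where they are.

Things in the scene. Friction and masses are not known exactly. Their poses are not given: they have to be found in the camera images.
- jar: the jar to mill: white cylinder 60 mm in diameter and 110 mm tall with a blue band, topped by a blue cap 40 mm in diameter and 30 mm tall (140 mm in all), 0.33 to 0.57 kg, centre of mass about 65 mm above the base. Origin: centre of its underside; z runs along its axis to the cap. At first it stands upright in one of the crate's three pockets (which one varies)
- jar_cap (a point): centre of the top face of the blue cap
- green_jar: the same kind of jar with a green cap, standing in the crate; to be left there. Origin: centre of its underside
- orange_jar: the same kind of jar with an orange cap, standing in the crate; to be left there. Origin: centre of its underside
- crate: fixed wooden crate, 250 (x) by 90 (y) by 100 mm high, three pockets in a row along its x, 75 by 78 mm each, 81 mm apart, floor and walls 6 mm thick: a standing jar's cap and the top 16 mm of its body show above the rim. Origin: centre of its underside
- scale: fixed bench scale, grey base 140 by 140 by 26 mm with a steel pan. Origin: centre of its underside
- scale_pan (a point): centre of the scale's flat steel pan, on its top face, 34 mm above the table; the pan is 115 (x) by 120 mm (y)
- cradle: sloping roller cradle of the mill (fixed). Origin: where the centre of the seated jar's underside comes, on the upper face of the foot plate that closes the low end, 92 mm above the table. x runs up along the rollers, 30 degrees above level, towards the robot's left; y is level, across them. The seated jar's axis lies on x. The foot plate is 70 mm wide and ends 2 mm below x
- box: fixed grey control box, 120 (x) by 110 (y) by 60 mm high. Origin: centre of its underside; its -x end is the one facing the robot side of the table, where the guard's lip is. The guard's hinge axis runs along the box's y at x = +30 mm, 66 mm above the table
- guard (a joint): angle of the red guard (rad): 0 shut, 1.8 fully open; its lip rises and swings back towards the hinge. A spring always shuts it: about 1.3 N at the lip to start lifting it and 2 N when far open; it does not stay open by itself. Shut it is a hood over the toggle, 70 mm wide, closed at the front, sides and top, its top 131 mm above the table
- guard_lip (a point): middle of the underside of the guard's lip, 96 mm from the hinge axis: a tab 70 mm wide (y) and 5 mm thick that juts 20 mm (x) from the foot of the guard's front wall, then curls up at 45 degrees for 14 mm. Shut, its underside is 76 mm above the table and its outer 30 mm overhang the box's front face, so tilted fingertips fit under it. The guard may rest on the hand while the toggle is pushed
- toggle (a joint): angle of the toggle (rad): 0 off, leaning 0.45 rad from vertical towards the guard's lip (the box's -x); 0.9 on, leaning as far the other way, towards the guard's hinge. It is stiff by friction (under 1.5 N at its tip) and stays where it is left
- toggle_tip (a point): centre of the round end (14 mm across) of the steel toggle; the toggle stands 45 mm long from its pivot, which lies on the box's top at x = -20 mm, y = 0 in the box's frame, 60 mm above the table
- mug: blue mug, a bystander. Origin: centre of its underside
- bowl: terracotta bowl, a bystander. Origin: centre of its underside
- glaze: glaze pot with a yellow cap, a bystander. Origin: centre of its underside
- mill: the green jar mill, fixed, 190 (x) by 130 mm (y), that carries the cradle: two black rollers 24 mm in diameter and 115 mm long, 44 mm apart between centres, their axes 36 mm below the cradle's x axis; everything else of the mill stays below the rollers and foot plate. Origin: centre of its underside

How it is judged:
On the way, in this order (a step that is already met when the one before it is completed fails the run):
1. the jar stands upright on the scale's pan, at rest and let go (horizontal distance between jar and scale_pan below 0.05 m and z of jar in the frame of scale_pan below 0.004 m and angle between jar's own z axis and vertical below 0.06 rad and linear speed of jar below 0.02 m/s and contact force between the fingers and jar below 0.05 N), for 0.2 s.
2. the jar lies seated in the cradle, let go (distance between jar and cradle below 0.01 m and angle between the z axis of jar and the x axis of cradle, either way round below 0.09 rad and x of jar_cap in the frame of cradle above 0.12 m and linear speed of jar below 0.02 m/s and contact force between the fingers and jar below 0.05 N), for 0.2 s.
3. the guard is lifted (value of joint guard above 0.35 rad), for 0.05 s.
4. the toggle is flipped on under the lifted guard (value of joint toggle above 0.7 rad and value of joint guard above 0.15 rad), for 0.05 s.
At the end, for the whole second after the job is handed in: the jar lies at rest in the cradle, the centre of its underside within 10 mm of the cradle's origin, its axis within 0.09 rad of the rollers' and its cap at the high end; the toggle is on (above 0.7 rad) and the guard has dropped shut (below 0.06 rad) (distance between jar and cradle below 0.01 m and angle between the z axis of jar and the x axis of cradle, either way round below 0.09 rad and x of jar_cap in the frame of cradle above 0.12 m and linear speed of jar below 0.02 m/s and value of joint toggle above 0.7 rad and value of joint guard below 0.06 rad); the robot touches nothing.
It fails at once if another jar is shifted by more than 25 mm or tipped (distance of any of green_jar, orange_jar from where it was at the start of the episode above 0.025 m or angle between any of green_jar, orange_jar's own z axis and vertical above 0.4 rad).
It fails at once if the mug, bowl or glaze pot is shifted by more than 30 mm (distance of any of mug, bowl, glaze from where it was at the start of the episode above 0.03 m).
It fails at once if the jar is dropped: it falls free of the fingers faster than 0.6 m/s (contact force between the fingers and jar below 0.05 N and linear speed of jar above 0.6 m/s).
It also fails if it takes over 61 s, if anything falls off the work surface, if the arm or the gripper's body presses on something with over 40 N, if the wrist force passes 120 N, or if a joint passes its speed limit or range.

## Working session

There is one attempt and no reset: what is moved stays moved. The work goes in short steps, Python scripts to look and compute and a tool call to move; the robot and the scene stay as the last step left them, time stands still between calls to the robot, and variables do not carry over. Pictures are saved under pics/ and viewed, at most 10 in all, crops included, and the job is handed in when it is done.

Besides the shell and the picture viewer there is one more tool, called after ">>>" as name(argument=value, ...), one argument or row to a line, values as JSON. apply_moves: Moves the arm, as the interface text tells. Its arguments: {"type":"object","properties":{"offset":{"type":"array"},"roll":{"type":"array"},"grip":{"type":"array"}},"required":["offset","roll","grip"]}

```bash
ls; mkdir -p pics
cat > h.py <<'E'
import numpy as np, cv2
from scipy.spatial.transform import Rotation as R
from plant import sensors, optics, job
def cam(name):
    s=sensors.sense(); d=optics.get_image(name)
    h=d['color'].shape[0]; d['f']=h/2/np.tan(np.radians(d['vfov'])/2)
    if 'mount' in d:
        T=np.eye(4);T[:3,:3]=R.from_rotvec(s['tcp_rot']).as_matrix();T[:3,3]=s['tool_pos'];d['T']=T@np.array(d['mount'])
    else:
        T=np.eye(4);o=np.array(d['orientation'])
        T[:3,:3]=o if o.shape==(3,3) else R.from_rotvec(o).as_matrix();T[:3,3]=d['xyz'];d['T']=T
    return d
def cloud(d):
    z=d['depth'];h,w=z.shape;u,v=np.meshgrid(np.arange(w),np.arange(h))
    p=np.stack([(u-d['cx'])/d['f']*z,-(v-d['cy'])/d['f']*z,-z],-1)
    return p@d['T'][:3,:3].T+d['T'][:3,3]
def ray(d,u,v,zp):
    r=d['T'][:3,:3]@np.array([(u-d['cx'])/d['f'],-(v-d['cy'])/d['f'],-1]);c=d['T'][:3,3]
    return c+r*(zp-c[2])/r[2]
def save(n,d): cv2.imwrite(n,d['color'][:,:,::-1])
E
python3 - <<'E'
from h import *
print(sensors.sense())
for n in ['top','side']:
    d=cam(n); save(f'pics/{n}0.png',d); print(n,{k:d[k] for k in d if k not in('color','depth')})
    np.save(f'{n}0.npy',cloud(d))
E
```

```text
pics
{'t': 0.0, 'q': array([ 1.14950103e+00,  2.07440165e-01,  1.54298230e+00,  8.96079244e-06,
        1.39351017e+00, -1.50528251e-01]), 'joint_vel': array([ 4.08749181e-04, -3.68355309e-04,  2.19524602e-05,  2.58730455e-04,
       -1.12402544e-04,  1.76288649e-03]), 'effort': array([ 2.14887536e-04, -3.83032823e+01, -2.91599411e+01, -1.11252261e-04,
        1.04278402e-02,  2.15137263e-06]), 'tool_pos': array([0.15356987, 0.55348536, 0.30270069]), 'tcp_rot': array([-0.4239338 , -3.11218136,  0.00352175]), 'ft_force': array([-0.47751974,  0.55257806,  0.22375607]), 'moment': array([0.00536135, 0.01298992, 0.03430081]), 'grip_force': 0.0, 'gripper_width': 0.08568045893970563}
top {'vfov': 55.81595035750517, 'cx': 321.6155535043459, 'cy': 197.23912862108347, 'xyz': array([ 0.46636098, -0.03231646,  1.24734308]), 'orientation': array([ 0.05875299, -0.06676134, -1.58922512]), 'f': np.float64(377.60716052655096), 'T': array([[-0.01952266,  0.99663898, -0.07955887,  0.46636098],
       [-0.99980013, -0.01911762,  0.00584965, -0.03231646],
       [ 0.00430901,  0.07965717,  0.99681301,  1.24734308],
       [ 0.        ,  0.        ,  0.        ,  1.        ]])}
side {'vfov': 56.14279475670671, 'cx': 315.03712341066995, 'cy': 197.12870147391698, 'xyz': array([0.49870684, 0.73972698, 0.73627827]), 'orientation': array([ 0.04213633, -1.29945016, -2.75907994]), 'f': np.float64(375.0171747677053), 'T': array([[-0.99543294,  0.07093759, -0.06388364,  0.49870684],
       [-0.09443118, -0.63355215,  0.76791563,  0.73972698],
       [ 0.01400046,  0.77044113,  0.6373574 ,  0.73627827],
       [ 0.        ,  0.        ,  0.        ,  1.        ]])}
```

View pics/top0.png

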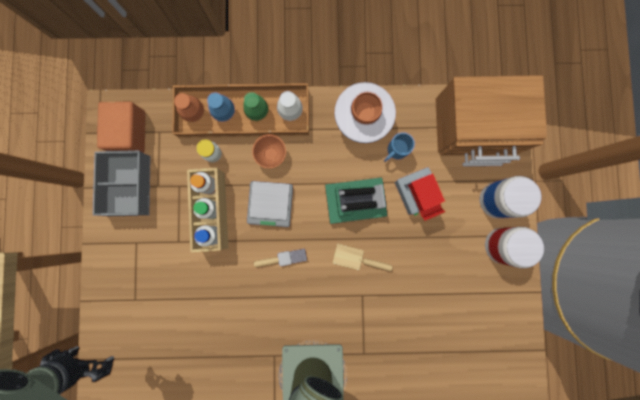

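View pics/side0.png

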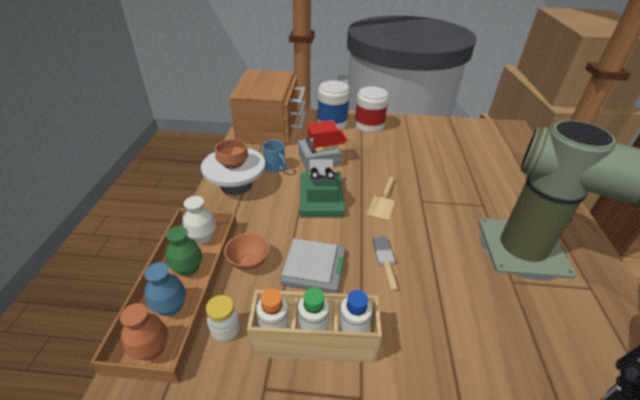

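The top view shows the crate at (205,210) with the caps orange (202,181), green (203,208) and blue (205,236). The scale is at (270,204), the mill at (357,200) with its rollers running along the columns, and the box with the red guard at (423,193). The side view shows the same layout, with the blue cap at (357,300) nearest the robot.

```bash
cat > m.py <<'E'
from h import *
def blobs(d,P,name,lo,hi,zr,box,ylo=None):
    hsv=cv2.cvtColor(d['color'],cv2.COLOR_RGB2HSV); m=cv2.inRange(hsv,lo,hi)
    v,u=np.where(m>0); k=(u>=box[0])&(u<=box[2])&(v>=box[1])&(v<=box[3]); u,v=u[k],v[k]
    p=P[v,u]; k=(p[:,2]>zr[0])&(p[:,2]<zr[1]); p=p[k]
    if len(p)<5: print(name,'few');return
    r=cv2.minAreaRect((p[:,:2]*1000).astype(np.float32))
    print(name,len(p),'med',np.round(np.median(p,0),4),'rect',np.round(r[0],1),np.round(r[1],1),round(r[2],1),'z',np.round(np.percentile(p[:,2],[5,95]),3))
E
python3 - <<'E'
from m import *
d=cam('top');P=cloud(d)
np.set_printoptions(suppress=True)
a=blobs
a(d,P,'blue',(105,120,60),(130,255,255),(.12,.17),(190,220,225,250))
a(d,P,'green',(55,100,40),(85,255,255),(.12,.17),(190,195,225,220))
a(d,P,'orange',(5,150,100),(18,255,255),(.135,.17),(190,170,225,195))
a(d,P,'crate',(0,0,0),(180,255,255),(.092,.108),(180,160,230,260))
a(d,P,'scale',(0,0,0),(180,60,255),(.022,.05),(235,170,305,240))
a(d,P,'mill',(70,80,0),(95,255,255),(.0,.09),(315,165,400,235))
a(d,P,'rollers',(0,0,0),(180,255,60),(.05,.2),(330,175,390,220))
a(d,P,'guard',(0,150,80),(8,255,255),(.06,.15),(395,165,450,225))
a(d,P,'guardtop',(0,150,80),(8,255,255),(.122,.15),(395,165,450,225))
a(d,P,'box',(0,0,0),(180,80,255),(.05,.068),(390,160,455,225))
a(d,P,'mug',(95,80,40),(120,255,255),(.03,.2),(380,125,420,175))
# scan heights
for c in range(395,455,6): print(c,np.round(P[193,c],3))
for c in range(320,396,6): print(c,np.round(P[192,c],3),np.round(P[207,c],3))
s=cam('side');Q=cloud(s)
a(s,Q,'blueS',(105,120,60),(130,255,255),(.12,.17),(335,285,380,330))
a(s,Q,'guardS',(0,150,80),(8,255,255),(.06,.15),(295,115,350,160))
a(s,Q,'guardtopS',(0,150,80),(8,255,255),(.122,.15),(295,115,350,160))
a(s,Q,'boxS',(0,0,0),(180,80,255),(.052,.068),(290,130,350,170))
big=cv2.resize(d['color'][140:260,170:470],None,fx=2.6,fy=2.6,interpolation=3);cv2.imwrite('pics/t1.png',big[:,:,::-1])
E
```

```text
blue 133 med [0.4486 0.3106 0.1456] rect [449.8 312.5] [37.6 31.9] 87.2 z [0.142 0.149]
green 130 med [0.5311 0.3143 0.1459] rect [531.8 316.9] [38.3 31.1] 69.5 z [0.14  0.149]
orange 122 med [0.6093 0.3253 0.1456] rect [610.7 325.9] [37.7 28.7] 62.8 z [0.142 0.149]
crate 655 med [0.531  0.3052 0.0992] rect [527.9 321.4] [250.4  92.8] 2.9 z [0.093 0.105]
scale 1710 med [0.5478 0.1296 0.0325] rect [546.2 130.6] [139.1 138.1] 84.3 z [0.024 0.037]
mill 1041 med [ 0.5311 -0.1194  0.0319] rect [ 552.3 -149.6] [122.4 179.6] 6.0 z [0.027 0.085]
rollers 509 med [ 0.5575 -0.1517  0.0985] rect [ 551.  -153.6] [ 64.6 104.2] 5.6 z [0.07  0.126]
guard 1032 med [ 0.5524 -0.3575  0.1288] rect [ 550.5 -361.9] [123.2  72.8] 20.8 z [0.08  0.133]
guardtop 729 med [ 0.5653 -0.3549  0.13  ] rect [ 566.1 -356. ] [89.8 72.7] 20.9 z [0.126 0.134]
box 480 med [ 0.5953 -0.3193  0.0587] rect [ 577.  -350.3] [119.3 109.8] 21.1 z [0.054 0.063]
mug 243 med [ 0.7195 -0.2905  0.0648] rect [ 721.  -288.5] [69.  82.3] 5.1 z [0.033 0.086]
395 [ 0.575 -0.284 -0.001]
401 [ 0.572 -0.295  0.039]
407 [ 0.569 -0.309  0.063]
[... 517 characters left out ...]
[ 0.525 -0.142  0.114]
362 [ 0.572 -0.163  0.095] [ 0.526 -0.162  0.098]
368 [ 0.573 -0.183  0.08 ] [ 0.526 -0.181  0.087]
374 [ 0.573 -0.203  0.074] [ 0.527 -0.202  0.072]
380 [ 0.572 -0.22   0.085] [ 0.526 -0.22   0.074]
386 [ 0.579 -0.254 -0.002] [ 0.528 -0.247  0.031]
392 [ 0.579 -0.274 -0.001] [ 0.529 -0.272 -0.   ]
blueS 372 med [0.4519 0.3207 0.1433] rect [451.4 314.7] [35.7 37. ] 9.9 z [0.127 0.145]
guardS 705 med [ 0.5592 -0.3362  0.1169] rect [ 553.5 -359.5] [122.6  75.7] 19.2 z [0.079 0.13 ]
guardtopS 316 med [ 0.5692 -0.3484  0.128 ] rect [ 569.2 -355.6] [91.  74.6] 21.0 z [0.124 0.13 ]
boxS 380 med [ 0.584  -0.3177  0.0572] rect [ 564.3 -306.1] [122.1 198.1] 18.6 z [0.054 0.066]
```

View pics/t1.png

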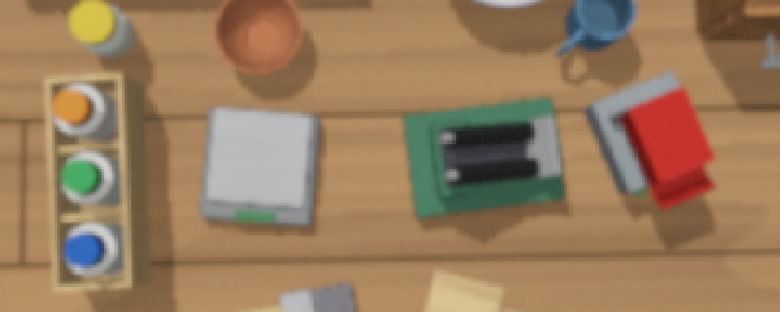

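The zoomed crop confirms the layout: jars orange, green and blue down the crate, the scale, the mill with its grey foot plate at the right (−y) end, and the guard's lip towards the lower right. The heights (0.146 m cap tops, 0.130 m guard top) match the given sizes. I'll move above the blue jar.

```bash
cat > go.py <<'E'
import sys
from h import *
# usage: go.py x y z psi  -> offset (cm) in tool axes, roll (deg); psi = azimuth of tool y (deg)
def go(x,y,z,psi):
    s=sensors.sense();M=R.from_rotvec(s['tcp_rot']).as_matrix()
    o=M.T@(np.array([x,y,z])-s['tool_pos'])*100
    a=np.degrees(np.arctan2(M[1,1],M[0,1])); r=-(psi-a); r=(r+180)%360-180
    print('t',round(s['t'],2),'pos',np.round(s['tool_pos'],4),'psi',round(a,1),'w',round(s['gripper_width'],4),'F',np.round(s['ft_force'],1),'zdir',np.round(M[:,2],3))
    print('offset',np.round(o,2),'roll',round(r,1))
if __name__=='__main__':
    v=list(map(float,sys.argv[1:]));go(*v)
E
python3 go.py .4505 .3135 .26 6
```

```text
t 0.2 pos [0.1537 0.5537 0.3031] psi 74.5 w 0.0852 F [0.1 0.  0.4] zdir [-0.001 -0.001 -1.   ]
offset [-35.03 -15.2    4.33] roll 68.5
```

>>> apply_moves(
  offset=[
    [-35,-15.2,4],
    [-35,-15.2,4],
    [-35,-15.2,4],
    [-35,-15.2,4],
    [-35,-15.2,4],
  ],
  roll=[68.5,68.5,68.5,68.5,68.5],
  grip=[-0.4,-0.4,-0.4,-0.4,-0.4],
)

```text
t: 0.7
tool_pos: [0.3481, 0.3962, 0.2776]
tcp_rot: [1.543, 2.737, 0.0]
ft_force: [-0.1, 0.6, 0.4]
gripper_width: 0.0601
grip_force: 0.0
```

```bash
python3 go.py .4505 .3135 .26 6
```

```text
t 0.7 pos [0.3481 0.3962 0.2776] psi 31.2 w 0.0601 F [-0.1  0.6  0.4] zdir [ 0.  0. -1.]
offset [-12.37   4.47   1.76] roll 25.2
```

>>> apply_moves(
  offset=[
    [-12.4,4.5,1.8],
    [-12.4,4.5,1.8],
    [-12.4,4.5,1.8],
    [-12.4,4.5,1.8],
    [-12.4,4.5,1.8],
  ],
  roll=[25.2,25.2,25.2,25.2,25.2],
  grip=[-0.4,-0.4,-0.4,-0.4,-0.4],
)

```text
t: 1.2
tool_pos: [0.4505, 0.3148, 0.2593]
tcp_rot: [-2.096, -2.339, 0.001]
ft_force: [0.5, 0.8, 0.3]
gripper_width: 0.0594
grip_force: 0.0
```

```bash
python3 go.py .4505 .3135 .192 6
python3 - <<'E'
from m import *
d=cam('wrist');P=cloud(d);save('pics/w1.png',d)
np.set_printoptions(suppress=True)
blobs(d,P,'blue',(105,120,60),(130,255,255),(.138,.155),(0,0,640,400))
print(d['mount'],d['f'])
hsv=cv2.cvtColor(d['color'],cv2.COLOR_RGB2HSV); m=cv2.inRange(hsv,(105,120,60),(130,255,255))
c=max(cv2.findContours(m,0,1)[0],key=cv2.contourArea);print(cv2.minEnclosingCircle(c))
E
```

```text
t 1.2 pos [0.4505 0.3148 0.2593] psi 6.3 w 0.0594 F [0.5 0.8 0.3] zdir [-0.001 -0.    -1.   ]
offset [-0.13 -0.    6.73] roll 0.3
blue 2978 med [0.451  0.3158 0.1459] rect [451.1 314.1] [38.  38.3] 8.9 z [0.143 0.147]
[[ 0.00014243  0.94989624  0.31256537  0.07987494]
 [ 0.99999964  0.00012779 -0.00084401 -0.00047781]
 [-0.00084167  0.31256538 -0.94989588 -0.07010364]
 [ 0.          0.          0.          1.        ]] 323.13398900767277
((315.3419189453125, 219.81492614746094), 33.91933822631836)
```

View pics/w1.png

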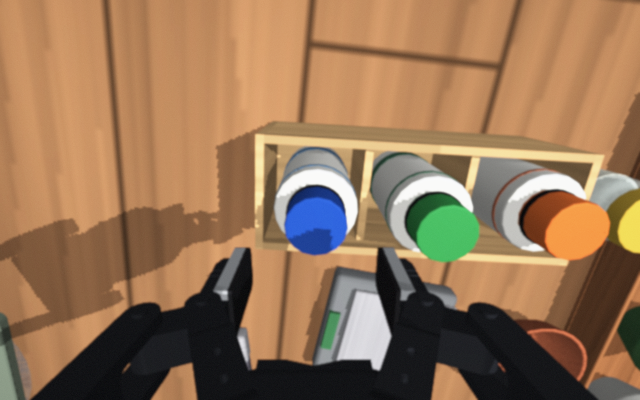

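The wrist view shows the blue cap at (316,220), with the two fingertips at (240,270) and (390,270) either side of its column. The cap centre is (0.451, 0.314), so I go straight down.

>>> apply_moves(
  offset=[
    [0,0,3.5],
    [0,0,6.6],
    [0,0,6.6],
    [0,0,6.6],
    [0,0,6.6],
  ],
  roll=[0,0,0,0,0],
  grip=[-0.4,-0.4,-0.4,0.4,0.4],
)

```text
t: 1.75
tool_pos: [0.4509, 0.3166, 0.1958]
tcp_rot: [2.093, 2.341, 0.005]
ft_force: [0.3, -0.0, -3.8]
gripper_width: 0.0384
grip_force: 60.5
```

>>> apply_moves(
  offset=[
    [0,0,0],
    [0,0,0],
    [0,0,-2],
    [0,0,-6],
    [0,0,-11],
  ],
  roll=[0,0,0,0,0],
  grip=[0.4,0.4,0.4,0.4,0.4],
)

```text
t: 2.25
tool_pos: [0.4485, 0.3144, 0.302]
tcp_rot: [-2.094, -2.338, 0.011]
ft_force: [1.0, 0.7, -3.7]
gripper_width: 0.038
grip_force: 61.6
```

```bash
python3 go.py .546 .131 .30 6
```

```text
t 2.25 pos [0.4485 0.3144 0.302 ] psi 6.3 w 0.038 F [ 1.   0.7 -3.7] zdir [-0.007 -0.003 -1.   ]
offset [-19.3    7.68   0.2 ] roll 0.3
```

>>> apply_moves(
  offset=[
    [-2,0,-3],
    [-7,1.5,-3],
    [-12,4.5,-2],
    [-16.5,7.2,0],
    [-19.3,7.7,1],
  ],
  roll=[0,0,0,0,0],
  grip=[0.4,0.4,0.4,0.4,0.4],
)

```text
t: 2.75
tool_pos: [0.5495, 0.1304, 0.294]
tcp_rot: [2.095, 2.339, 0.003]
ft_force: [1.3, 0.8, -2.8]
gripper_width: 0.0383
grip_force: 61.7
```

>>> apply_moves(
  offset=[
    [0,0,0],
    [0,0,1.5],
    [0,0,3],
    [0,0,4.5],
    [0,0,5],
  ],
  roll=[0,0,0,0,0],
  grip=[0.4,0.4,0.4,0.4,0.4],
)

```text
t: 3.25
tool_pos: [0.5458, 0.1331, 0.2407]
tcp_rot: [-2.091, -2.34, 0.006]
ft_force: [-0.5, -0.2, -4.5]
gripper_width: 0.0382
grip_force: 61.7
```

```bash
python3 go.py .546 .131 .225 6;python3 - <<'E'
from m import *
d=cam('side');P=cloud(d);save('pics/s2.png',d)
# jar silhouette: lowest white pts near the tool
x=sensors.sense()['tool_pos']
k=(np.hypot(P[...,0]-x[0],P[...,1]-x[1])<.05)&(P[...,2]>.037)&(P[...,2]<.2)
p=P[k];print(len(p));
for z in np.arange(.03,.2,.01):
    q=p[(p[:,2]>z)&(p[:,2]<z+.01)]
    if len(q): print(round(z,3),len(q),np.round(q[:,0].min(),3),np.round(q[:,0].max(),3),np.round(q[:,1].max(),3))
E
```

```text
t 3.25 pos [0.5458 0.1331 0.2407] psi 6.4 w 0.0382 F [-0.5 -0.2 -4.5] zdir [-0.005 -0.    -1.   ]
offset [-0.21  0.    1.57] roll 0.4
1405
0.04 1 0.567 0.567 0.144
0.05 60 0.515 0.574 0.159
0.06 68 0.515 0.573 0.159
0.07 67 0.514 0.573 0.16
0.08 84 0.514 0.574 0.161
0.09 77 0.514 0.573 0.161
0.1 79 0.515 0.573 0.161
0.11 73 0.515 0.573 0.161
0.12 81 0.515 0.573 0.16
0.13 82 0.514 0.573 0.16
0.14 86 0.514 0.573 0.16
0.15 180 0.515 0.573 0.16
0.16 73 0.521 0.567 0.157
0.17 87 0.511 0.574 0.151
0.18 241 0.511 0.574 0.151
0.19 66 0.511 0.574 0.146
```

>>> apply_moves(
  offset=[
    [0,0,0.8],
    [0,0,1.2],
    [0,0,1.4],
    [0,0,1.5],
    [0,0,1.6],
  ],
  roll=[0,0,0,0,0],
  grip=[0.4,0.4,0.4,0.4,0.4],
)

```text
t: 3.8
tool_pos: [0.5483, 0.132, 0.2282]
tcp_rot: [2.095, 2.34, 0.001]
ft_force: [-0.4, 1.0, -4.3]
gripper_width: 0.0384
grip_force: 61.8
```

>>> apply_moves(
  offset=[
    [0,0,0.1],
    [0,0,0.2],
    [0,0,0.2],
  ],
  roll=[0,0,0],
  grip=[0.4,0.4,0.4],
)

```text
t: 4.1
tool_pos: [0.548, 0.132, 0.2258]
tcp_rot: [-2.096, -2.34, 0.0]
ft_force: [-0.5, 0.2, -4.2]
gripper_width: 0.0379
grip_force: 61.8
```

>>> apply_moves(
  offset=[
    [0,0,0.1],
    [0,0,0.2],
    [0,0,0.2],
  ],
  roll=[0,0,0],
  grip=[0.4,0.4,0.4],
)

```text
t: 4.4
tool_pos: [0.5479, 0.132, 0.2236]
tcp_rot: [-2.096, -2.34, 0.001]
ft_force: [0.9, -0.3, -3.9]
gripper_width: 0.0382
grip_force: 61.8
```

>>> apply_moves(
  offset=[
    [0,0,0.1],
    [0,0,0.2],
    [0,0,0.2],
  ],
  roll=[0,0,0],
  grip=[0.4,0.4,0.4],
)

```text
t: 4.7
tool_pos: [0.5484, 0.132, 0.2234]
tcp_rot: [2.095, 2.34, 0.001]
ft_force: [-2.1, 0.0, 5.0]
gripper_width: 0.0381
grip_force: 62.9
```

>>> apply_moves(
  offset=[
    [0,0,0.1],
    [0,0,0.2],
    [0,0,0.2],
  ],
  roll=[0,0,0],
  grip=[0.4,0.4,0.4],
)

```text
t: 5.0
tool_pos: [0.5484, 0.132, 0.2233]
tcp_rot: [2.095, 2.34, 0.001]
ft_force: [-6.1, -1.4, 14.1]
gripper_width: 0.0381
grip_force: 63.7
```

>>> apply_moves(
  offset=[
    [0,0,-0.3],
    [0,0,-0.3],
    [0,0,-0.3],
    [0,0,-0.3],
    [0,0,-0.3],
  ],
  roll=[0,0,0,0,0],
  grip=[0.4,-0.4,-0.4,-0.4,-0.4],
)

```text
t: 5.5
tool_pos: [0.5481, 0.1321, 0.2227]
tcp_rot: [2.096, 2.34, 0.0]
ft_force: [0.3, -0.1, -0.4]
gripper_width: 0.0602
grip_force: 0.0
```

>>> apply_moves(
  offset=[
    [0,0,-0.3],
    [0,0,-0.3],
    [0,0,-0.6],
    [0,0,-0.6],
  ],
  roll=[0,0,0,0],
  grip=[-0.4,-0.4,-0.4,-0.4],
)

```text
t: 5.9
tool_pos: [0.5483, 0.1321, 0.2294]
tcp_rot: [2.095, 2.34, 0.001]
ft_force: [0.5, -0.3, -0.6]
gripper_width: 0.0598
grip_force: 0.0
```

```bash
python3 go.py .5484 .132 .2295 6;python3 - <<'E'
from m import *
np.set_printoptions(suppress=True)
d=cam('side');P=cloud(d)
x=sensors.sense()['tool_pos']
k=(np.hypot(P[...,0]-x[0],P[...,1]-x[1])<.05)&(P[...,2]>.045)&(P[...,2]<.17)
p=P[k]
for z in np.arange(.05,.17,.02):
    q=p[(p[:,2]>z)&(p[:,2]<z+.02)]
    if len(q): print(round(z,3),len(q),np.round(q[:,0].min(),3),np.round(q[:,0].max(),3),np.round(np.percentile(q[:,1],95),3))
# cradle from top + side depth
for n in ('top','side'):
    d=cam(n);P=cloud(d).reshape(-1,3);hsv=cv2.cvtColor(d['color'],cv2.COLOR_RGB2HSV).reshape(-1,3)
    k=(P[:,0]>.48)&(P[:,0]<.62)&(P[:,1]>-.26)&(P[:,1]<-.05)&(P[:,2]>.06)&(P[:,2]<.16)
    dark=k&(hsv[:,2]<60); grey=k&(hsv[:,1]<60)&(hsv[:,2]>90)
    p=P[dark];e=np.array([-.1045,.9945]);a=np.array([.9945,.1045])
    c=np.array([.55,-.15]);s=(p[:,:2]-c)@e;l=(p[:,:2]-c)@a
    print(n,len(p),'lat range',np.percentile(l,[1,99]))
    for lo in np.arange(-.06,.06,.02):
        m=(s>lo)&(s<lo+.02)
        for side in(-1,1):
            mm=m&(abs(l-side*.022)<.014)
            if mm.sum()>4: print(round(lo+.01,3),side,mm.sum(),'ztop',np.round(np.percentile(p[mm,2],[50,85]),4),'lat',np.round(np.percentile(l[mm],[5,95]),4))
    g=P[grey]; sg=(g[:,:2]-c)@e; lg=(g[:,:2]-c)@a
    for z in np.arange(.06,.1,.006):
        m=(g[:,2]>z)&(g[:,2]<z+.006)&(sg<0)
        if m.sum()>2: print('grey z',round(z+.003,3),m.sum(),'s',np.round(np.percentile(sg[m],[5,50,95]),4),'lat',np.round(np.percentile(lg[m],[2,98]),4))
E
```

```text
t 5.9 pos [0.5483 0.1321 0.2294] psi 6.3 w 0.0598 F [ 0.5 -0.3 -0.6] zdir [ 0.001  0.    -1.   ]
offset [-0.01  0.   -0.01] roll 0.3
0.05 139 0.518 0.575 0.158
0.07 137 0.518 0.575 0.158
0.09 148 0.519 0.575 0.158
0.11 155 0.518 0.578 0.158
0.13 277 0.518 0.578 0.157
0.15 155 0.504 0.587 0.148
top 477 lat range [-0.03075718  0.03234808]
-0.05 -1 26 ztop [0.0791 0.0815] lat [-0.0288 -0.0128]
-0.05 1 26 ztop [0.0785 0.0819] lat [0.0137 0.0309]
-0.03 -1 45 ztop [0.0873 0.0911] lat [-0.0301 -0.0092]
-0.03 1 48 ztop [0.0874 0.0915] lat [0.0122 0.0323]
-0.01 -1 46 ztop [0.0988 0.1034] lat [-0.0302 -0.0097]
-0.01 1 49 ztop [0.0979 0.1039] lat [0.0105 0.03  ]
0.01 -1 46 ztop [0.1109 0.116 ] lat [-0.0296 -0.0105]
0.01 1 56 ztop [0.109  0.1157] lat [0.0088 0.0313]
0.03 -1 53 ztop [0.1215 0.1266] lat [-0.0305 -0.009 ]
0.03 1 56 ztop [0.121  0.1265] lat [0.0105 0.0311]
0.05 -1 5 ztop [0.1251 0.1266] lat [-0.0291 -0.0145]
0.05 1 7 ztop [0.1235 0.1244] lat [0.012  0.0266]
grey z 0.063 18 s [-0.061  -0.0591 -0.0559] lat [-0.0306  0.0363]
grey z 0.069 31 s [-0.0654 -0.0625 -0.0597] lat [-0.0303  0.0
[... 256 characters left out ...]
26   0.0354]Traceback (most recent call last):
  File "<stdin>", line 17, in <module>
    return _quantile_unchecked(
        a, q, axis, out, overwrite_input, method, keepdims, weights)
    return _ureduce(a,
                    func=_quantile_ureduce_func,
    ...<5 lines>...
                    overwrite_input=overwrite_input,
                    method=method)
    r = func(a, **kwargs)
    result = _quantile(arr,
                       quantiles=q,
    ...<2 lines>...
                       out=out,
                       weights=wgt)
    slices_having_nans = np.isnan(arr[-1, ...])
                                  ~~~^^^^^^^^^
IndexError: index -1 is out of bounds for axis 0 with size 0
```

The jar stands upright and released on the pan. The cradle origin comes out near (0.559, −0.226), from both the foot-plate face and the roller tops, with the roller azimuth about 96°. I'll regrasp the cap and carry it over.

>>> apply_moves(
  offset=[
    [0,0,0.5],
    [0,0,0.5],
    [0,0,0.5],
    [0,0,0.5],
    [0,0,0.5],
  ],
  roll=[0,0,0,0,0],
  grip=[-0.4,0.4,0.4,0.4,0.4],
)

```text
t: 6.55
tool_pos: [0.548, 0.1321, 0.2235]
tcp_rot: [-2.096, -2.34, 0.0]
ft_force: [2.1, -0.0, -2.2]
gripper_width: 0.0381
grip_force: 60.7
```

>>> apply_moves(
  offset=[
    [0,0,-2],
    [0,0,-6],
    [0,0,-10],
    [0,0,-14],
    [0,0,-15],
  ],
  roll=[0,0,0,0,0],
  grip=[0.4,0.4,0.4,0.4,0.4],
)

```text
t: 7.05
tool_pos: [0.5496, 0.1322, 0.3789]
tcp_rot: [2.092, 2.336, 0.01]
ft_force: [1.3, -0.1, -3.1]
gripper_width: 0.0381
grip_force: 61.6
```

```bash
python3 go.py .5548 -.1862 .36 6
```

```text
t 7.05 pos [0.5496 0.1322 0.3789] psi 6.3 w 0.0381 F [ 1.3 -0.1 -3.1] zdir [ 0.009  0.001 -1.   ]
offset [-31.71  -3.     1.87] roll 0.3
```

>>> apply_moves(
  offset=[
    [-5,-0.5,0],
    [-10,-1,0],
    [-15,-1.5,0.5],
    [-20,-2,1],
    [-25,-2.4,1.5],
  ],
  roll=[0,0,0,0,0.3],
  grip=[0.4,0.4,0.4,0.4,0.4],
)

```text
t: 7.55
tool_pos: [0.5502, -0.1186, 0.356]
tcp_rot: [-2.099, -2.332, 0.002]
ft_force: [0.7, 1.2, -3.7]
gripper_width: 0.0381
grip_force: 61.3
```

>>> apply_moves(
  offset=[
    [-4,-0.4,0],
    [-6.5,-0.6,0],
    [-6.7,-0.6,0],
    [-6.7,-0.6,0],
    [-6.7,-0.6,0],
  ],
  roll=[0,0,0,0,0],
  grip=[0.4,0.4,0.4,0.4,0.4],
)

```text
t: 8.05
tool_pos: [0.5521, -0.1833, 0.3573]
tcp_rot: [-2.099, -2.333, 0.0]
ft_force: [-0.8, 0.1, -3.4]
gripper_width: 0.0381
grip_force: 61.2
```

```bash
python3 go.py .5548 -.1862 .30 6
python3 - <<'E'
from h import *
d=cam('wrist');P=cloud(d).reshape(-1,3);hsv=cv2.cvtColor(d['color'],cv2.COLOR_RGB2HSV).reshape(-1,3)
save('pics/w3.png',d)
a=np.array([.9945,.1045]);e=np.array([-.1045,.9945]);O=np.array([.559,-.226])
k=(P[:,2]>.06)&(P[:,2]<.15)&(np.hypot(P[:,0]-.555,P[:,1]+.16)<.09)&(hsv[:,2]<60)
p=P[k];l=(p[:,:2]-O)@a;s=(p[:,:2]-O)@e
print(len(p));
for lo in np.arange(-.01,.12,.02):
    m=(s>lo)&(s<lo+.02)
    if m.sum()>20: print(round(lo+.01,3),m.sum(),np.round(np.percentile(l[m],[1,99]),4),np.round(np.percentile(p[m,2]-s[m]*.577,[50,95]),4))
E
```

```text
t 8.05 pos [ 0.5521 -0.1833  0.3573] psi 6.1 w 0.0381 F [-0.8  0.1 -3.4] zdir [-0.003  0.002 -1.   ]
offset [-0.33  0.25  5.73] roll 0.1
4303
0.04 85 [-0.0279  0.0375] [0.0613 0.0642]
0.06 821 [-0.0284  0.0367] [0.0613 0.0646]
0.08 1120 [-0.0283  0.0365] [0.0613 0.0646]
0.1 1312 [-0.0284  0.0366] [0.0613 0.0646]
0.12 964 [-0.0292  0.0369] [0.0562 0.0642]
```

View pics/w3.png

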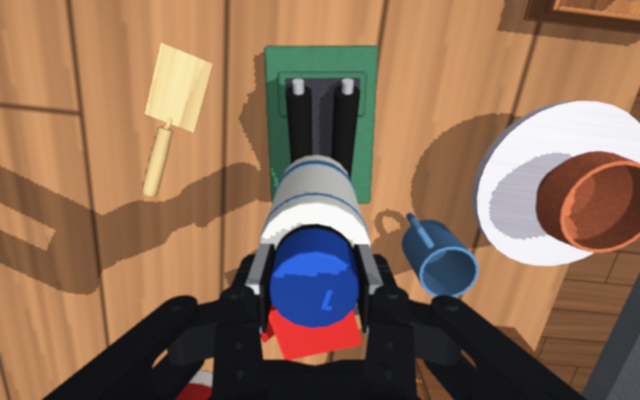

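The wrist view shows the jar upright in the fingers above the two black rollers (300 and 345, rows 80–190), with the red guard below it in the picture. The roller midline is 4 mm further in +x than I had it, and its height agrees with the given 92 mm. I correct by that amount and lower.

>>> apply_moves(
  offset=[
    [-0.3,0.6,2],
    [-0.3,0.6,4.5],
    [-0.3,0.6,5.5],
    [-0.3,0.6,5.8],
    [-0.3,0.6,6],
  ],
  roll=[0,0,0,0,0],
  grip=[0.4,0.4,0.4,0.4,0.4],
)

```text
t: 8.6
tool_pos: [0.5592, -0.1863, 0.2994]
tcp_rot: [2.1, 2.335, 0.0]
ft_force: [0.6, -0.2, -4.1]
gripper_width: 0.0383
grip_force: 61.1
```

>>> apply_moves(
  offset=[
    [0,0,0.2],
    [0,0,0.4],
    [0,0,0.6],
    [0,0,0.6],
  ],
  roll=[0,0,0,0],
  grip=[0.4,0.4,0.4,0.4],
)

```text
t: 9.0
tool_pos: [0.5589, -0.1868, 0.2931]
tcp_rot: [2.102, 2.335, -0.0]
ft_force: [-0.8, -0.2, -3.4]
gripper_width: 0.0385
grip_force: 61.1
```

```bash
python3 go.py .5588 -.1858 .29 6
```

```text
t 9.0 pos [ 0.5589 -0.1868  0.2931] psi 6.0 w 0.0385 F [-0.8 -0.2 -3.4] zdir [ 0. -0. -1.]
offset [0.1  0.   0.31] roll 0.0
```

>>> apply_moves(
  offset=[
    [0,0,0.2],
    [0,0,0.4],
    [0,0,0.5],
    [0,0,0.5],
  ],
  roll=[0,0,0,0],
  grip=[0.4,0.4,0.4,0.4],
)

```text
t: 9.4
tool_pos: [0.559, -0.1869, 0.2881]
tcp_rot: [2.102, 2.335, -0.0]
ft_force: [-0.8, -0.6, -2.5]
gripper_width: 0.0381
grip_force: 61.6
```

>>> apply_moves(
  offset=[
    [0.2,0,0.2],
    [0.4,0,0.4],
    [0.5,0,0.5],
    [0.5,0,0.5],
  ],
  roll=[0,0,0,0],
  grip=[0.4,0.4,0.4,0.4],
)

```text
t: 9.8
tool_pos: [0.5592, -0.1841, 0.2876]
tcp_rot: [2.096, 2.329, -0.005]
ft_force: [-4.0, -3.9, 10.6]
gripper_width: 0.0384
grip_force: 62.9
```

>>> apply_moves(
  offset=[
    [0.4,0,0.1],
    [0.8,0,0.2],
    [1.2,0,0.2],
  ],
  roll=[0,0,0],
  grip=[0.4,0.4,0.4],
)

```text
t: 10.1
tool_pos: [0.559, -0.1743, 0.2882]
tcp_rot: [2.092, 2.324, -0.007]
ft_force: [-5.0, -7.7, 16.1]
gripper_width: 0.0381
grip_force: 64.0
```

>>> apply_moves(
  offset=[
    [0.4,0,0.0],
    [0.8,0,0.0],
    [1.2,0,0.0],
  ],
  roll=[0,0,0],
  grip=[0.4,0.4,0.4],
)

```text
t: 10.4
tool_pos: [0.5585, -0.1615, 0.288]
tcp_rot: [2.092, 2.323, -0.002]
ft_force: [-3.2, -5.5, 15.9]
gripper_width: 0.0384
grip_force: 65.9
```

```bash
cat > ang.py <<'E'
from h import *
# jar tilt from the white/blue body seen from the side & top: fit axis in (Y,z) about the cradle
def jar(n):
    d=cam(n);P=cloud(d).reshape(-1,3);hsv=cv2.cvtColor(d['color'],cv2.COLOR_RGB2HSV).reshape(-1,3)
    O=np.array([.563,-.2256]);a=np.array([.9945,.1045]);e=np.array([-.1045,.9945])
    l=(P[:,:2]-O)@a;s=(P[:,:2]-O)@e
    k=(abs(l)<.045)&(s>-.03)&(s<.2)&(P[:,2]>.07)&(P[:,2]<.35)&(hsv[:,1]<70)&(hsv[:,2]>110)
    return d,l[k],s[k],P[k,2]
if __name__=='__main__':
    for n in ('side','top'):
        d,l,s,z=jar(n);m=abs(l)<.012
        print(n,len(l),m.sum())
        if m.sum()>10:
            q=np.stack([s[m],z[m]],1);c=q.mean(0);u=np.linalg.svd(q-c)[2][0];u*=np.sign(u[1]);print(' centre',c.round(4),'elev deg',np.degrees(np.arctan2(u[1],u[0])).round(1),'len',np.ptp((q-c)@u).round(3))
E
python3 ang.py; python3 go.py .559 -.1859 .29 6
```

```text
side 719 267
 centre [0.076  0.1592] elev deg 84.1 len 0.119
top 48 0
t 10.5 pos [ 0.5584 -0.1611  0.2879] psi 6.0 w 0.0387 F [-1.7 -5.1 14.7] zdir [ 0.01  -0.011 -1.   ]
offset [-2.48 -0.2  -0.18] roll 0.0
```

>>> apply_moves(
  offset=[
    [0.5,0,0.0],
    [1.0,0,0.1],
    [1.5,0,0.2],
    [2.0,0,0.3],
  ],
  roll=[0,0,0,0],
  grip=[0.4,0.4,0.4,0.4],
)

```text
t: 10.9
tool_pos: [0.5564, -0.1409, 0.2854]
tcp_rot: [2.093, 2.324, -0.0]
ft_force: [-5.0, -2.6, 19.5]
gripper_width: 0.0381
grip_force: 69.1
```

>>> apply_moves(
  offset=[
    [0.5,0,0.15],
    [1.0,0,0.3],
    [1.5,0,0.5],
  ],
  roll=[0,0,0],
  grip=[0.4,0.4,0.4],
)

```text
t: 11.2
tool_pos: [0.5548, -0.1249, 0.2794]
tcp_rot: [2.094, 2.326, 0.003]
ft_force: [-0.8, -1.1, 9.2]
gripper_width: 0.0381
grip_force: 67.8
```

```bash
python3 ang.py; python3 go.py .559 -.1859 .29 6
```

```text
side 507 185
 centre [0.0938 0.1601] elev deg 68.2 len 0.117
top 21 3
t 11.3 pos [ 0.5545 -0.1241  0.2782] psi 6.0 w 0.0384 F [-1.4 -0.6 11.1] zdir [ 0.009 -0.005 -1.   ]
offset [-6.2  -0.19 -1.14] roll 0.0
```

>>> apply_moves(
  offset=[
    [0.6,0,0.15],
    [1.2,0,0.4],
    [1.8,0,0.7],
    [2.4,0,1.0],
  ],
  roll=[0,0,0,0],
  grip=[0.4,0.4,0.4,0.4],
)

```text
t: 11.7
tool_pos: [0.5514, -0.1, 0.2663]
tcp_rot: [2.097, 2.33, 0.003]
ft_force: [-0.6, 0.6, 6.9]
gripper_width: 0.0383
grip_force: 64.7
```

>>> apply_moves(
  offset=[
    [0.6,0,0.4],
    [1.1,0,0.8],
    [1.6,0,1.2],
    [2.1,0,1.6],
  ],
  roll=[0,0,0,0],
  grip=[0.4,0.4,0.4,0.4],
)

```text
t: 12.1
tool_pos: [0.549, -0.0784, 0.2496]
tcp_rot: [2.098, 2.331, 0.004]
ft_force: [-0.5, 0.7, 4.2]
gripper_width: 0.0381
grip_force: 63.4
```

```bash
python3 ang.py; python3 go.py .559 -.1859 .29 6
```

```text
side 240 82
 centre [0.1244 0.1714] elev deg 62.6 len 0.143
top 229 90
 centre [0.0172 0.1099] elev deg 66.3 len 0.091
t 12.2 pos [ 0.5485 -0.0778  0.2484] psi 6.1 w 0.0382 F [0.3 0.8 4.1] zdir [ 0.003 -0.    -1.   ]
offset [-10.86  -0.08  -4.16] roll 0.1
```

Run:
```python
from h import *
d=cam('side');im=d['color'][90:250,240:400]
cv2.imwrite('pics/s4.png',cv2.resize(im,None,fx=3.5,fy=3.5,interpolation=2)[:,:,::-1])
hsv=cv2.cvtColor(d['color'],cv2.COLOR_RGB2HSV);P=cloud(d)
O=np.array([.563,-.2256]);a=np.array([.9945,.1045]);e=np.array([-.1045,.9945])
l=(P[...,:2]-O)@a;s=(P[...,:2]-O)@e
m=cv2.inRange(hsv,(105,120,60),(130,255,255))>0
k=m&(abs(l)<.03)&(s>0)&(s<.25);print('cap',k.sum(),s[k].min(),s[k].max(),np.percentile(P[k][:,2],[2,98]),np.median(l[k]))
```

```text
cap 149 0.1347955629570267 0.15977579088397198 [0.18889005 0.21237886] 0.00041851404159886594
```

View pics/s4.png

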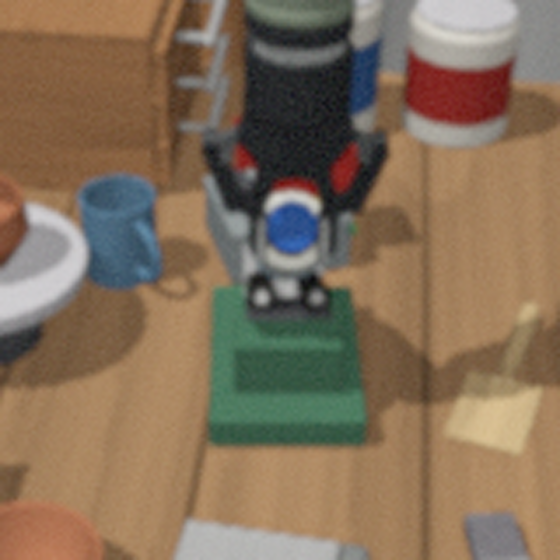

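The crop shows the jar leaning in the cradle, with the cap face at (292,228) towards the camera, between the fingers and centred over the rollers. I'll keep lowering perpendicular to the rollers until the jar lies flat.

>>> apply_moves(
  offset=[
    [0.2,0,0.35],
    [0.4,0,0.7],
    [0.5,0,0.9],
  ],
  roll=[0,0,0],
  grip=[0.4,0.4,0.4],
)

```text
t: 12.55
tool_pos: [0.5473, -0.0734, 0.2381]
tcp_rot: [2.101, 2.334, 0.001]
ft_force: [1.1, 2.6, 5.0]
gripper_width: 0.038
grip_force: 63.3
```

>>> apply_moves(
  offset=[
    [0.1,0,0.2],
    [0.2,0,0.4],
    [0.2,0,0.4],
  ],
  roll=[0,0,0],
  grip=[0.4,0.4,0.4],
)

```text
t: 12.85
tool_pos: [0.5467, -0.0714, 0.2335]
tcp_rot: [-2.102, -2.335, 0.0]
ft_force: [0.8, 0.6, 2.8]
gripper_width: 0.0381
grip_force: 63.0
```

```bash
cat > cap.py <<'E'
from h import *
for n in ('side','top'):
    d=cam(n);hsv=cv2.cvtColor(d['color'],cv2.COLOR_RGB2HSV);P=cloud(d)
    O=np.array([.563,-.2256]);a=np.array([.9945,.1045]);e=np.array([-.1045,.9945])
    l=(P[...,:2]-O)@a;s=(P[...,:2]-O)@e
    B=(abs(l)<.045)&(s>-.03)&(s<.25)&(P[...,2]>.07)&(P[...,2]<.3)
    k=B&(cv2.inRange(hsv,(105,120,60),(130,255,255))>0)&(abs(l)<.025)
    q=np.stack([s[k],l[k],P[k][:,2]],1)
    if len(q)>20:
        c=np.median(q,0);u=np.linalg.svd(q-q.mean(0))[2][2];print(n,'cap',len(q),c.round(4),'normal elev',np.degrees(np.arctan(u[2]/u[0])).round(1))
    k=B&(hsv[...,1]<70)&(hsv[...,2]>110)&(abs(l)<.010)&(P[...,2]-s*.577>.11)
    q=np.stack([s[k],P[k][:,2]],1)
    if len(q)>20:
        u=np.linalg.svd(q-q.mean(0))[2][0];print(n,'body',len(q),'elev',np.degrees(np.arctan(u[1]/u[0])).round(1),'s',q[:,0].min().round(3),q[:,0].max().round(3),'n_top',np.median((q[:,1]-.092)*.866-q[:,0]*.5).round(4),'x',np.percentile(q[:,0]*.866+(q[:,1]-.092)*.5,[1,99]).round(4))
E
python3 cap.py; python3 go.py .559 -.1859 .29 6
```

```text
side cap 141 [0.153  0.0002 0.1873] normal elev 35.5
side body 32 elev 20.3 s 0.109 0.145 n_top 0.0264 x [0.1439 0.1803]
top body 48 elev 38.0 s 0.023 0.054 n_top 0.0284 x [0.042  0.0787]
t 12.95 pos [ 0.5468 -0.0716  0.2338] psi 6.0 w 0.0383 F [2.1 0.4 2.5] zdir [-0. -0. -1.]
offset [-11.5    0.02  -5.62] roll 0.0
```

>>> apply_moves(
  offset=[
    [0.2,0,0.35],
    [0.4,0,0.7],
    [0.4,0,0.7],
  ],
  roll=[0,0,0],
  grip=[0.4,0.4,0.4],
)

```text
t: 13.25
tool_pos: [0.5465, -0.0676, 0.2269]
tcp_rot: [2.101, 2.334, -0.001]
ft_force: [1.5, -0.3, 3.4]
gripper_width: 0.0381
grip_force: 62.9
```

```bash
python3 cap.py; python3 go.py .559 -.1859 .29 6
```

```text
side cap 147 [1.565e-01 1.000e-04 1.816e-01] normal elev 30.2
side body 45 elev 36.7 s 0.072 0.168 n_top 0.0238 x [0.105  0.2141]
top body 66 elev 30.5 s 0.025 0.063 n_top 0.0287 x [0.045  0.0862]
t 13.35 pos [ 0.5465 -0.0677  0.2269] psi 6.0 w 0.0385 F [ 1.1 -0.8  3.1] zdir [ 0.001 -0.001 -1.   ]
offset [-1.189e+01  1.000e-02 -6.300e+00] roll 0.0
```

The jar now lies along the rollers: cap-face elevation is about 30° and its centre is on the cradle axis at x = 0.180. It needs to slide 40 mm downhill.

>>> apply_moves(
  offset=[
    [-0.9,0,0.52],
    [-1.8,0,1.04],
    [-2.6,0,1.5],
    [-3.0,0,1.73],
    [-3.0,0,1.73],
  ],
  roll=[0,0,0,0,0],
  grip=[0.4,0.4,0.4,0.4,0.4],
)

```text
t: 13.85
tool_pos: [0.5499, -0.098, 0.2098]
tcp_rot: [2.102, 2.333, 0.0]
ft_force: [2.0, -1.8, 3.1]
gripper_width: 0.038
grip_force: 63.1
```

```bash
python3 cap.py; python3 go.py .559 -.1859 .29 6
```

```text
side cap 136 [ 0.1263 -0.001   0.164 ] normal elev 29.5
side body 43 elev 34.3 s 0.02 0.139 n_top 0.0222 x [0.0596 0.1789]
top body 43 elev 32.2 s -0.005 0.018 n_top 0.0276 x [0.0106 0.0372]
t 13.95 pos [ 0.5499 -0.098   0.2097] psi 6.0 w 0.0379 F [ 3.  -3.1  2.4] zdir [ 0.001 -0.001 -1.   ]
offset [-8.85  0.   -8.01] roll -0.0
```

>>> apply_moves(
  offset=[
    [-0.17,0,0.1],
    [-0.35,0,0.2],
    [-0.5,0,0.29],
    [-0.5,0,0.29],
  ],
  roll=[0,0,0,0],
  grip=[0.4,0.4,0.4,0.4],
)

```text
t: 14.35
tool_pos: [0.5503, -0.1019, 0.2075]
tcp_rot: [2.102, 2.335, 0.002]
ft_force: [1.3, 1.3, 6.4]
gripper_width: 0.0378
grip_force: 63.2
```

```bash
python3 cap.py; python3 go.py .559 -.1859 .29 6
```

```text
side cap 135 [ 0.1227 -0.0011  0.1626] normal elev 31.9
side body 42 elev 34.8 s 0.017 0.135 n_top 0.023 x [0.0553 0.175 ]
top body 36 elev 32.4 s -0.01 0.012 n_top 0.0278 x [0.0042 0.0304]
t 14.45 pos [ 0.5503 -0.1018  0.2075] psi 6.0 w 0.038 F [ 1.2 -0.2  7. ] zdir [ 0.001  0.001 -1.   ]
offset [-8.45 -0.01 -8.25] roll 0.0
```

>>> apply_moves(
  offset=[
    [-0.17,0,0.1],
    [-0.35,0,0.2],
    [-0.35,0,0.2],
  ],
  roll=[0,0,0],
  grip=[0.4,0.4,0.4],
)

```text
t: 14.75
tool_pos: [0.5507, -0.1043, 0.2061]
tcp_rot: [-2.101, -2.334, -0.005]
ft_force: [-0.2, 5.3, 9.7]
gripper_width: 0.0381
grip_force: 63.7
```

>>> apply_moves(
  offset=[
    [0,0,0],
    [0,0,0],
    [0,0,0],
    [0,0,0],
    [0,0,-0.5],
  ],
  roll=[0,0,0,0,0],
  grip=[-0.3,-0.4,-0.4,-0.4,-0.4],
)

```text
t: 15.25
tool_pos: [0.5494, -0.1055, 0.2086]
tcp_rot: [-2.1, -2.332, 0.002]
ft_force: [-0.1, -0.6, -0.1]
gripper_width: 0.0598
grip_force: 0.0
```

```bash
python3 cap.py; python3 go.py .559 -.1859 .29 6
```

```text
side cap 120 [ 0.1206 -0.      0.1613] normal elev 28.0
side body 46 elev 30.6 s 0.008 0.131 n_top 0.0243 x [0.0279 0.1717]
top body 24 elev 35.7 s -0.01 0.005 n_top 0.028 x [0.0045 0.0233]
t 15.35 pos [ 0.5507 -0.1059  0.2104] psi 6.0 w 0.0597 F [ 0.6 -1.3  0.2] zdir [ 0.001 -0.    -1.   ]
offset [-8.04 -0.01 -7.95] roll 0.0
```

The jar is seated: cap at x = 0.139 m on the axis, elevation about 30°, and released. I'll lift clear and measure the box and the room around the guard.

>>> apply_moves(
  offset=[
    [0,0,-2],
    [0,0,-5],
    [0,0,-9],
    [0,0,-12],
    [0,0,-12],
  ],
  roll=[0,0,0,0,0],
  grip=[-0.4,-0.4,-0.4,-1,-1],
)

```text
t: 15.85
tool_pos: [0.5529, -0.1066, 0.3364]
tcp_rot: [2.094, 2.327, 0.007]
ft_force: [0.5, 0.2, 1.0]
gripper_width: 0.0847
grip_force: 0.0
```

```bash
python3 go.py .421 -.410 .28 21; python3 cap.py
python3 - <<'E'
from h import *
d=cam('top');P=cloud(d).reshape(-1,3)
k=(P[:,2]>.05)&(P[:,0]>.3)&(P[:,0]<.65)&(P[:,1]<-.43)&(P[:,1]>-.65)
p=P[k]
for x in np.arange(.3,.65,.04):
    m=(p[:,0]>x)&(p[:,0]<x+.04)
    if m.sum()>3: print(round(x+.02,2),m.sum(),'ymax',p[m,1].max().round(3),'z',np.percentile(p[m,2],95).round(3))
E
```

```text
t 15.85 pos [ 0.5529 -0.1066  0.3364] psi 6.0 w 0.0847 F [0.5 0.2 1. ] zdir [ 0.011 -0.004 -1.   ]
offset [-28.76 -16.36   5.61] roll -15.0
side cap 121 [ 0.1199 -0.0012  0.1611] normal elev 29.5
side body 38 elev 25.6 s 0.009 0.096 n_top 0.0245 x [0.0286 0.1191]
0.32 16 ymax -0.608 z 0.132
0.36 454 ymax -0.57 z 0.142
0.4 557 ymax -0.567 z 0.142
0.44 416 ymax -0.573 z 0.142
0.48 171 ymax -0.579 z 0.16
0.52 623 ymax -0.559 z 0.162
0.56 612 ymax -0.557 z 0.162
0.6 260 ymax -0.569 z 0.161
```

>>> apply_moves(
  offset=[
    [-28.8,-16.4,0],
    [-28.8,-16.4,0],
    [-28.8,-16.4,0],
    [-28.8,-16.4,0],
    [-28.8,-16.4,0],
  ],
  roll=[-15,-15,-15,-15,-15],
  grip=[-1,-1,-1,-1,-1],
)

```text
t: 16.5
tool_pos: [0.4502, -0.3316, 0.3274]
tcp_rot: [-1.777, -2.586, -0.001]
ft_force: [0.8, -0.3, -0.5]
gripper_width: 0.0855
grip_force: 0.0
```

```bash
python3 go.py .421 -.410 .28 21
```

```text
t 16.5 pos [ 0.4502 -0.3316  0.3274] psi 21.0 w 0.0855 F [ 0.8 -0.3 -0.5] zdir [-0.003  0.003 -1.   ]
offset [-6.29 -5.53  4.72] roll 0.0
```

>>> apply_moves(
  offset=[
    [-6.3,-5.5,2],
    [-6.3,-5.5,4.7],
    [-6.3,-5.5,4.7],
    [-6.3,-5.5,4.7],
  ],
  roll=[0,0,0,0],
  grip=[-1,-1,-1,-1],
)

```text
t: 16.9
tool_pos: [0.4216, -0.4087, 0.2792]
tcp_rot: [-1.778, -2.582, -0.004]
ft_force: [0.4, 0.4, -0.1]
gripper_width: 0.0854
grip_force: 0.0
```

```bash
python3 go.py .421 -.410 .12 21
python3 - <<'E'
from h import *
cl={}
for n in ('wrist','top'):
    d=cam(n);P=cloud(d);hsv=cv2.cvtColor(d['color'],cv2.COLOR_RGB2HSV)
    if n=='wrist': save('pics/w5.png',d)
    near=np.hypot(P[...,0]-.56,P[...,1]+.355)<.13
    red=near&(cv2.inRange(hsv,(0,150,60),(8,255,255))>0)&(P[...,2]>.07)&(P[...,2]<.14)
    grey=near&(hsv[...,1]<90)&(P[...,2]>.053)&(P[...,2]<.066)
    for nm,m in(('red',red),('redtop',red&(P[...,2]>.123)),('grey',grey)):
        p=P[m]
        if len(p)>20:
            r=cv2.minAreaRect((p[:,:2]*1000).astype(np.float32));print(n,nm,len(p),np.round(r[0],1),np.round(r[1],1),round(r[2],1))
            if nm=='red':
                b=np.array([.934,.358]);c=np.array([.577,-.35]);s=(p[:,:2]-c)@b;l=(p[:,:2]-c)@np.array([-.358,.934])
                print(' s range',np.percentile(s,[.5,99.5]).round(4),'lat',np.percentile(l,[.5,50,99.5]).round(4)); m2=s<-.06; print(' lip',m2.sum(),np.percentile(p[m2,2],[5,50,95]).round(4),np.percentile(l[m2],[1,99]).round(4))
E
```

```text
t 16.9 pos [ 0.4216 -0.4087  0.2792] psi 20.9 w 0.0854 F [ 0.4  0.4 -0.1] zdir [-0.004  0.006 -1.   ]
offset [-0.21 -0.08 15.92] roll -0.1
wrist red 18157 [ 555.5 -362. ] [126.9  71.1] 21.3
 s range [-0.0867  0.0372] lat [-0.038   0.0021  0.032 ]
 lip 2196 [0.0802 0.0836 0.0939] [-0.0376  0.0313]
wrist redtop 12349 [ 570.7 -356.1] [94.3 71. ] 21.1
wrist grey 4164 [ 562.9 -324.2] [198.7 110.1] 76.6
top red 1023 [ 550.5 -361.8] [123.   72.2] 22.0
 s range [-0.0896  0.0316] lat [-0.0365  0.0025  0.0343]
 lip 226 [0.0771 0.0834 0.093 ] [-0.0353  0.0329]
top redtop 722 [ 565.9 -355.9] [89.4 71.8] 20.8
top grey 461 [ 577.4 -350.9] [119.1 110.1] 21.3
```

View pics/w5.png

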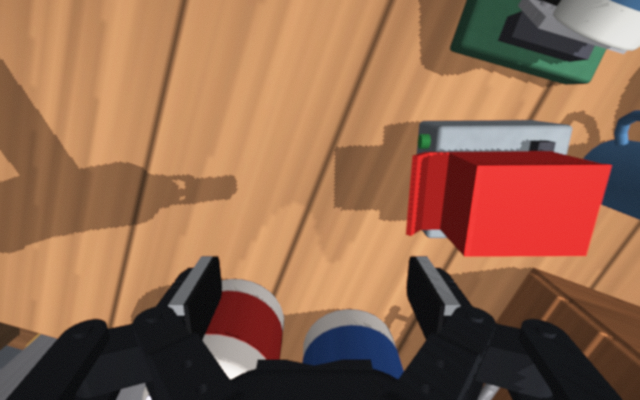

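The wrist view shows the red hood at (540,205), with its lip towards the left at (415,195), i.e. the −x side. The open right finger at (430,290) is still in front of the lip, and the guard's side limits are near ±35 mm. I go down in front of the lip.

>>> apply_moves(
  offset=[
    [-0.4,0,4],
    [-0.4,0,8],
    [-0.4,0,12],
    [-0.4,0,15],
    [-0.4,0,15.6],
  ],
  roll=[0,0,0,0,0],
  grip=[-1,-1,-1,-1,-1],
)

```text
t: 17.5
tool_pos: [0.424, -0.4097, 0.1235]
tcp_rot: [-1.772, -2.586, -0.004]
ft_force: [0.3, -0.5, 0.6]
gripper_width: 0.0852
grip_force: 0.0
```

>>> apply_moves(
  offset=[
    [0,0.5,0],
    [0,1.0,0],
    [0,1.5,0],
    [0,1.6,0],
  ],
  roll=[0,0,0,0],
  grip=[-1,-1,-1,-1],
)

```text
t: 17.9
tool_pos: [0.4412, -0.408, 0.1291]
tcp_rot: [1.775, 2.587, -0.002]
ft_force: [-0.0, 0.3, -0.3]
gripper_width: 0.0856
grip_force: 0.0
```

```bash
cat > g.py <<'E'
from h import *
from go import go
c=np.array([.582,-.3513]);b=np.array([.934,.358]);w=np.array([-.358,.934])
s=sensors.sense();q=s['tool_pos'][:2]-c
print('t',round(s['t'],2),'hand s',(q@b).round(4),'lat',(q@w).round(4),'z',s['tool_pos'][2].round(4),'F_s',(s['ft_force'][:2]@b).round(1),'Fz',s['ft_force'][2].round(1),'w',s['gripper_width'].round(4))
for n in('side','top'):
    d=cam(n);P=cloud(d);hsv=cv2.cvtColor(d['color'],cv2.COLOR_RGB2HSV)
    m=(np.hypot(P[...,0]-.56,P[...,1]+.355)<.16)&(P[...,2]<.25)&(cv2.inRange(hsv,(0,150,60),(8,255,255))>0)&(P[...,2]>.07)
    p=P[m]; sv=(p[:,:2]-c)@b; 
    if len(p)>10: print(n,len(p),'red s',np.percentile(sv,[1,99]).round(3),'z',np.percentile(p[:,2],[1,50,99]).round(3),'z at low s',np.median(p[sv<np.percentile(sv,8),2]).round(3))
E
python3 g.py
```

```text
Traceback (most recent call last):
  File "g.py", line 5, in <module>
    print('t',round(s['t'],2),'hand s',(q@b).round(4),'lat',(q@w).round(4),'z',s['tool_pos'][2].round(4),'F_s',(s['ft_force'][:2]@b).round(1),'Fz',s['ft_force'][2].round(1),'w',s['gripper_width'].round(4))
                                                                                                                                                                                 ^^^^^^^^^^^^^^^^^^^^^^^^
AttributeError: 'float' object has no attribute 'round'
```

```bash
sed -i "s/s\['gripper_width'\].round(4)/round(s['gripper_width'],4)/" g.py; python3 g.py
```

```text
t 17.9 hand s -0.1518 lat -0.0025 z 0.1291 F_s 0.1 Fz -0.3 w 0.0856
side 695 red s [-0.097  0.031] z [0.077 0.118 0.131] z at low s 0.087
top 994 red s [-0.092  0.027] z [0.077 0.129 0.135] z at low s 0.087
```

>>> apply_moves(
  offset=[
    [0,0.2,0.3],
    [0,0.4,0.5],
    [0,0.5,0.5],
  ],
  roll=[0,0,0],
  grip=[-1,-1,-1],
)

```text
t: 18.3
tool_pos: [0.4439, -0.4052, 0.1211]
tcp_rot: [-1.779, -2.588, -0.001]
ft_force: [-0.2, 0.6, 0.7]
gripper_width: 0.0851
grip_force: 0.0
```

```bash
python3 g.py
```

```text
t 18.3 hand s -0.1482 lat -0.0009 z 0.1211 F_s 0.0 Fz 0.7 w 0.0851
side 711 red s [-0.09   0.031] z [0.076 0.117 0.13 ] z at low s 0.087
top 970 red s [-0.092  0.027] z [0.077 0.129 0.135] z at low s 0.086
```

>>> apply_moves(
  offset=[
    [0,0.3,0],
    [0,0.6,0],
    [0,0.6,0],
  ],
  roll=[0,0,0],
  grip=[-1,-1,-1],
)

```text
t: 18.7
tool_pos: [0.4456, -0.405, 0.1217]
tcp_rot: [-1.774, -2.584, 0.011]
ft_force: [-15.5, -4.0, 4.3]
gripper_width: 0.0852
grip_force: 8.2
```

```bash
python3 g.py
```

```text
t 18.7 hand s -0.1467 lat -0.0013 z 0.1217 F_s -15.9 Fz 4.3 w 0.0852
side 698 red s [-0.09  0.03] z [0.077 0.118 0.13 ] z at low s 0.086
top 965 red s [-0.092  0.027] z [0.077 0.129 0.134] z at low s 0.085
```

>>> apply_moves(
  offset=[
    [0,0.1,-0.6],
    [0,0.3,-1.2],
    [0,0.5,-1.8],
  ],
  roll=[0,0,0],
  grip=[-1,-1,-1],
)

```text
t: 19.1
tool_pos: [0.4502, -0.4032, 0.1396]
tcp_rot: [-1.776, -2.583, 0.009]
ft_force: [-14.1, -4.9, 4.1]
gripper_width: 0.0853
grip_force: 7.3
```

```bash
python3 g.py
```

```text
t 19.1 hand s -0.1417 lat -0.0013 z 0.1396 F_s -14.9 Fz 4.1 w 0.0853
side 743 red s [-0.089  0.04 ] z [0.082 0.125 0.141] z at low s 0.103
top 1006 red s [-0.086  0.037] z [0.092 0.133 0.145] z at low s 0.104
```

>>> apply_moves(
  offset=[
    [0,0.3,-0.8],
    [0,0.7,-1.7],
    [0,1.2,-2.6],
    [0,1.9,-3.5],
    [0,2.6,-4.3],
  ],
  roll=[0,0,0,0,0],
  grip=[-1,-1,-1,-1,-1],
)

```text
t: 19.7
tool_pos: [0.4764, -0.3931, 0.184]
tcp_rot: [-1.777, -2.585, 0.005]
ft_force: [-9.2, -0.0, 6.0]
gripper_width: 0.0852
grip_force: 4.1
```

```bash
python3 g.py
```

```text
t 19.7 hand s -0.1135 lat -0.0012 z 0.184 F_s -8.6 Fz 6.0 w 0.0852
side 762 red s [-0.152  0.065] z [0.086 0.132 0.165] z at low s 0.144
top 1043 red s [-0.056  0.066] z [0.107 0.142 0.171] z at low s 0.139
```

>>> apply_moves(
  offset=[
    [0,0.2,0.4],
    [0,0.3,0.8],
    [0,0.3,1.2],
  ],
  roll=[0,0,0],
  grip=[-1,-1,-1],
)

```text
t: 20.1
tool_pos: [0.4774, -0.3948, 0.175]
tcp_rot: [-1.775, -2.586, 0.016]
ft_force: [-33.6, -2.7, 31.0]
gripper_width: 0.0858
grip_force: 19.3
```

```bash
python3 g.py
```

```text
t 20.1 hand s -0.1133 lat -0.0032 z 0.175 F_s -32.4 Fz 31.0 w 0.0858
side 764 red s [-0.163  0.065] z [0.084 0.131 0.163] z at low s 0.141
top 1036 red s [-0.059  0.064] z [0.109 0.141 0.168] z at low s 0.136
```

High friction makes the finger stick at this angle, so I undo that and lift further along the lip's arc. Once the lip is nearly above the hinge, the finger can slide down freely.

>>> apply_moves(
  offset=[
    [0,-0.2,-0.8],
    [0,-0.2,-1.3],
    [0,0.2,-1.7],
    [0,0.7,-2.2],
    [0,1.3,-2.7],
  ],
  roll=[0,0,0,0,0],
  grip=[-1,-1,-1,-1,-1],
)

```text
t: 20.7
tool_pos: [0.4944, -0.3861, 0.1977]
tcp_rot: [-1.779, -2.589, -0.001]
ft_force: [-1.4, -0.9, -1.0]
gripper_width: 0.0853
grip_force: 0.6
```

```bash
python3 g.py
```

```text
t 20.7 hand s -0.0942 lat -0.0011 z 0.1977 F_s -1.6 Fz -1.0 w 0.0853
side 778 red s [-0.061  0.075] z [0.084 0.137 0.17 ] z at low s 0.154
top 953 red s [-0.036  0.074] z [0.104 0.148 0.178] z at low s 0.147
```

>>> apply_moves(
  offset=[
    [0,0.9,-0.6],
    [0,1.8,-1.0],
    [0,2.8,-1.3],
    [0,3.8,-1.5],
    [0,4.8,-1.5],
  ],
  roll=[0,0,0,0,0],
  grip=[-1,-1,-1,-1,-1],
)

```text
t: 21.3
tool_pos: [0.5401, -0.3692, 0.2148]
tcp_rot: [1.777, 2.587, 0.0]
ft_force: [-2.6, -1.5, 1.6]
gripper_width: 0.0854
grip_force: 1.1
```

```bash
python3 g.py
```

```text
t 21.3 hand s -0.0455 lat -0.0018 z 0.2148 F_s -3.0 Fz 1.6 w 0.0854
side 738 red s [0.014 0.089] z [0.076 0.135 0.185] z at low s 0.159
top 647 red s [0.013 0.088] z [0.081 0.158 0.205] z at low s 0.183
```

>>> apply_moves(
  offset=[
    [0,1.0,0],
    [0,2.0,0],
    [0,2.0,1.0],
    [0,2.0,2.0],
  ],
  roll=[0,0,0,0],
  grip=[-1,-1,-1,-1],
)

```text
t: 21.8
tool_pos: [0.5582, -0.3621, 0.1929]
tcp_rot: [1.777, 2.588, 0.001]
ft_force: [-0.1, -0.2, 5.5]
gripper_width: 0.0856
grip_force: 2.1
```

```bash
python3 g.py
```

```text
t 21.8 hand s -0.0261 lat -0.0016 z 0.1929 F_s -0.2 Fz 5.5 w 0.0856
side 656 red s [0.037 0.092] z [0.072 0.132 0.183] z at low s 0.149
top 528 red s [0.039 0.09 ] z [0.079 0.152 0.188] z at low s 0.174
```

>>> apply_moves(
  offset=[
    [0,0,0.4],
    [0,0,0.8],
    [0,0,1.2],
  ],
  roll=[0,0,0],
  grip=[-1,-1,-1],
)

```text
t: 22.2
tool_pos: [0.558, -0.3628, 0.1823]
tcp_rot: [1.778, 2.586, 0.001]
ft_force: [-0.9, -0.2, 6.8]
gripper_width: 0.0853
grip_force: 2.4
```

```bash
python3 g.py
python3 - <<'E'
from h import *
d=cam('side');im=d['color'][60:220,240:420]
cv2.imwrite('pics/s6.png',cv2.resize(im,None,fx=3.5,fy=3.5,interpolation=2)[:,:,::-1])
E
```

```text
t 22.2 hand s -0.0265 lat -0.0022 z 0.1823 F_s -0.9 Fz 6.8 w 0.0853
side 630 red s [0.042 0.097] z [0.072 0.132 0.181] z at low s 0.124
top 544 red s [0.043 0.096] z [0.082 0.149 0.184] z at low s 0.17
```

View pics/s6.png

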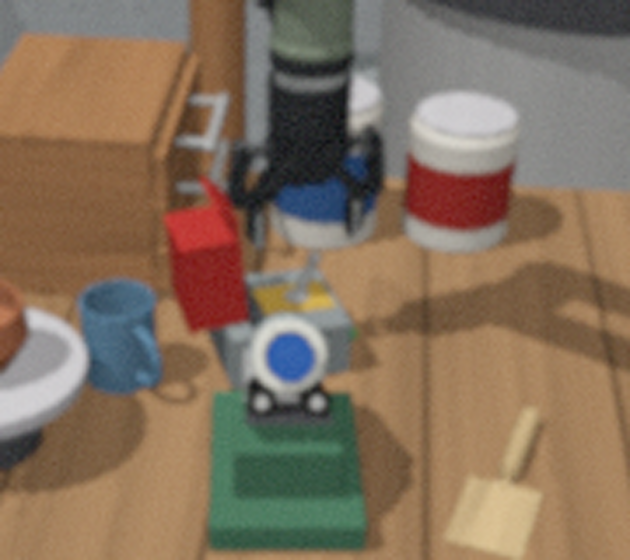

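The crop shows the guard held wide open with its lip at (220,195) against the hand's left linkage. The two fingers are above and either side of the toggle at (305,265), and the jar sits in the cradle. I'll continue down.

>>> apply_moves(
  offset=[
    [0,0,0.4],
    [0,0,0.8],
    [0,0,1.2],
  ],
  roll=[0,0,0],
  grip=[-1,-1,-1],
)

```text
t: 22.65
tool_pos: [0.5562, -0.3619, 0.1675]
tcp_rot: [-1.778, -2.587, 0.0]
ft_force: [-2.1, -0.9, -0.7]
gripper_width: 0.0856
grip_force: 0.0
```

```bash
python3 g.py
```

```text
t 22.65 hand s -0.0279 lat -0.0007 z 0.1675 F_s -2.3 Fz -0.7 w 0.0856
side 618 red s [0.042 0.098] z [0.071 0.132 0.181] z at low s 0.117
top 561 red s [0.043 0.097] z [0.08  0.149 0.183] z at low s 0.166
```

>>> apply_moves(
  offset=[
    [0,0,0.5],
    [0,0,1.0],
    [0,0,1.0],
    [0,0,1.0],
    [0,0,1.0],
  ],
  roll=[0,0,0,0,0],
  grip=[-1,-1,-0.5,0,0.3],
)

```text
t: 23.25
tool_pos: [0.5574, -0.3622, 0.1591]
tcp_rot: [1.779, 2.589, 0.0]
ft_force: [-1.9, -0.8, 1.9]
gripper_width: 0.0439
grip_force: 0.0
```

```bash
python3 g.py
```

```text
t 23.25 hand s -0.0269 lat -0.0014 z 0.1591 F_s -2.1 Fz 1.9 w 0.0439
side 644 red s [0.035 0.092] z [0.072 0.134 0.183] z at low s 0.154
top 553 red s [0.035 0.087] z [0.079 0.154 0.187] z at low s 0.175
```

>>> apply_moves(
  offset=[
    [0,0.5,0],
    [0,1.3,0],
    [0,2.1,0],
    [0,2.8,0],
    [0,3.3,0],
  ],
  roll=[0,0,0,0,0],
  grip=[0.3,0.3,0.3,0.3,0.3],
)

```text
t: 23.85
tool_pos: [0.586, -0.3509, 0.1583]
tcp_rot: [-1.774, -2.586, 0.009]
ft_force: [-20.2, -6.9, 7.2]
gripper_width: 0.0298
grip_force: 4.9
```

```bash
python3 g.py
python3 - <<'E'
from h import *
d=cam('side');im=d['color'][80:190,250:390]
cv2.imwrite('pics/s7.png',cv2.resize(im,None,fx=5,fy=5,interpolation=2)[:,:,::-1])
E
```

```text
t 23.85 hand s 0.0039 lat -0.0011 z 0.1583 F_s -21.3 Fz 7.2 w 0.0298
side 561 red s [0.045 0.11 ] z [0.071 0.13  0.174] z at low s 0.09
top 494 red s [0.051 0.108] z [0.073 0.139 0.179] z at low s 0.139
```

View pics/s7.png

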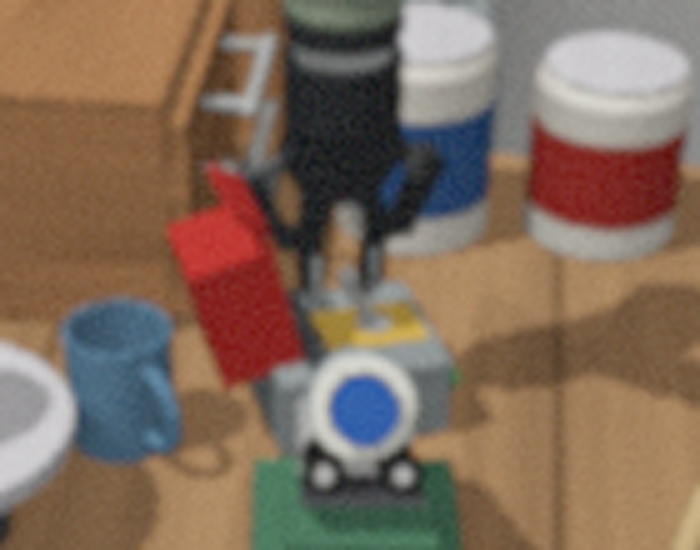

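The crop shows the toggle leaning left (350,285), towards the hinge, with the right finger behind it and the guard held open by the hand. The force rose to 21 N, so the toggle has reached its stop. I back off a little and rise straight up.

>>> apply_moves(
  offset=[
    [0,-0.5,0],
    [0,-0.5,-1.2],
    [0,-0.5,-2.4],
    [0,-0.5,-3.6],
  ],
  roll=[0,0,0,0],
  grip=[0.3,0.3,0.3,0.3],
)

```text
t: 24.4
tool_pos: [0.5841, -0.3519, 0.1964]
tcp_rot: [1.778, 2.589, 0.0]
ft_force: [-1.2, -0.5, 0.1]
gripper_width: 0.0299
grip_force: 0.0
```

```bash
python3 g.py
python3 - <<'E'
from h import *
c=np.array([.582,-.3513]);b=np.array([.934,.358]);w=np.array([-.358,.934])
for n in('side','top'):
    d=cam(n);P=cloud(d);hsv=cv2.cvtColor(d['color'],cv2.COLOR_RGB2HSV)
    s=(P[...,:2]-c)@b;l=(P[...,:2]-c)@w
    m=(abs(l)<.012)&(s>-.055)&(s<.02)&(P[...,2]>.07)&(P[...,2]<.112)
    for lo in np.arange(.07,.112,.008):
        k=m&(P[...,2]>=lo)&(P[...,2]<lo+.008)
        if k.sum(): print(n,round(lo+.004,3),k.sum(),np.percentile(s[k],[5,50,95]).round(3))
E
```

```text
t 24.4 hand s 0.0018 lat -0.0013 z 0.1964 F_s -1.3 Fz 0.1 w 0.0299
side 611 red s [0.042 0.098] z [0.072 0.132 0.181] z at low s 0.115
top 447 red s [0.043 0.095] z [0.079 0.149 0.189] z at low s 0.17
side 0.074 7 [-0.02  -0.016 -0.011]
side 0.082 7 [-0.015 -0.012 -0.006]
side 0.09 6 [-0.013 -0.008 -0.006]
side 0.098 7 [-0.006 -0.001  0.002]
side 0.106 7 [-0.008 -0.004  0.002]
top 0.074 1 [0.02 0.02 0.02]
```

The toggle tip is now at s ≈ −0.001 m, leaning towards the hinge: it is on. I rise out so the guard can drop.

>>> apply_moves(
  offset=[
    [0,-1,-2.5],
    [0,-3,-5],
    [0,-5,-8],
    [0,-8,-11],
    [0,-11,-13],
  ],
  roll=[0,0,0,0,0],
  grip=[0.3,0.3,0.3,0.3,0.3],
)

```text
t: 25.1
tool_pos: [0.4806, -0.3917, 0.3267]
tcp_rot: [1.776, 2.588, 0.0]
ft_force: [-0.4, -1.0, -0.3]
gripper_width: 0.0299
grip_force: 0.0
```

>>> apply_moves(
  offset=[
    [0,-2,0],
    [0,-2,0],
    [0,-2,0],
    [0,-2,0],
    [0,-2,0],
  ],
  roll=[0,0,0,0,0],
  grip=[0.3,0.3,0.3,0.3,0.3],
)

```text
t: 25.6
tool_pos: [0.4627, -0.398, 0.3237]
tcp_rot: [-1.777, -2.589, -0.001]
ft_force: [1.1, -1.0, 0.4]
gripper_width: 0.0301
grip_force: 0.0
```

```bash
python3 g.py; python3 cap.py
```

```text
t 25.6 hand s -0.1281 lat -0.0009 z 0.3237 F_s 0.7 Fz 0.4 w 0.0301
side 703 red s [-0.088  0.031] z [0.077 0.116 0.13 ] z at low s 0.084
top 1024 red s [-0.093  0.027] z [0.077 0.129 0.135] z at low s 0.09
side cap 122 [1.196e-01 1.000e-04 1.610e-01] normal elev 30.7
side body 39 elev 25.5 s 0.008 0.108 n_top 0.0244 x [0.028  0.1295]
top cap 167 [ 0.1136 -0.0033  0.167 ] normal elev 46.4
top body 206 elev 28.4 s -0.011 0.09 n_top 0.0276 x [0.0046 0.1144]
```

The guard is shut again (top at 0.130 m, lip at its first position), the jar is still seated, and the hand is clear of everything.

```bash
python3 -c "
from plant import job;print(job.sign_off())"
```

```text
the job is handed in; nothing more can be done
None
```

The job is handed in at about 26 s of the 61 s: the jar stood released on the scale pan and now lies seated in the cradle with its cap at the high end, the toggle is on, the guard has dropped shut and the hand is clear; sign-off returned no verdict.

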